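# Bring the jigger arm down to gauge a thin bowl

### The arm

A 6-joint arm with a two-finger parallel gripper is mounted at the origin on the work surface. World frame = base frame: x ahead of the robot, y to its left, z up, the work surface at z = 0. Lengths are in m, angles in rad, forces in N, time in s.
With the tool pointing down it reaches from about 0.225 to 0.875 m from the base axis. Payload 3.4 kg.
Tool frame: the origin (TCP) lies on the centre line of the jaws, within the pads' length; the fingertips stand 22 mm ahead of it and the grasp point (between the pads) lies 3 mm ahead of it; z points along the fingers, y is the line along which they close (so a half turn about z gives the same grasp; the last joint's range is limited). The gripper opens to 85 mm and grips with 20 to 120 N. Pads are 22 mm wide; open, the fingers measure 114 mm over their backs; the gripper's body (76 mm by 85 mm) begins 54 mm behind the grasp point. The pads swing forward as they close: fully open they stand 13 mm farther back than shut.
Start: joints at [-1.441, 0.276, 1.505, -0, 1.361, -0.121], TCP at [0.143, -0.557, 0.253] pointing down, gripper open.
Joint ranges: [-2.89, 2.89], [-0.75, 2.08], [0.22, 2.7], [-1.18, 4.32], [0.11, 2.71], [-2.7, 2.7]. Speed limits (rad/s): [2.57, 2.57, 3.14, 3.14, 3.14, 3.14].

### API

Orientations are given as a unit quaternion [w, x, y, z].
In Python, from rig import manip gives the robot as it stands.
- The arm moves only by the shell command python3 steer.py 'ROWS' [OPENING] [FORCE]. ROWS is a JSON list of rows, 1 to 5 of them, each of 4 numbers: dx, dy, dz in m, then a turn about the tool's z in rad; each row shifts and turns the commanded pose from where the row before left it, along the tool's axes as they then stand; what a row does not reach is not made up. A row lasts 1/12 s, in which the tool goes at most 0.0417 m and 0.125 rad, less where a joint would pass 70% of its speed; a pose out of reach is approached as far as the arm can. OPENING is the finger opening in m, set as the command begins (- or left out keeps the last). The fingers move at their own pace and stop on an object; FORCE is the grip in N (left out, the last holds). Time passes only in rows, so rows that do not move let the fingers close. It prints the time, the measured TCP pose, the force, the opening and the grip force at its end. Input that does not fit is refused with a message, and nothing moves.
- manip.get_state(): the state, without advancing time (a new reading comes with each control period).
- manip.get_image(name): name is "scene" or "top" or "wrist"; returns a dict with "img" (480x640x3 uint8, red, green, blue), "camera_matrix" (3x3 intrinsics, pixels), "T" (4x4, takes a point from camera to world coordinates); the wrist camera has in their place "hand_eye" (4x4, takes a point from camera to tool coordinates, whose origin is the TCP and whose axes are the flange's). Camera axes: x right, y down, z forward; pixel columns grow to the right and rows downward; lengths in m; the calibration is good to about 2 mm. The wrist camera is an equidistant fisheye: a pixel r from the principal point sees the ray r / f radians off the axis. A picture is of the moment at which its call begins: read the wrist's pose just before it. There is no depth.
- manip.sign_off(): hands the job in; it is judged then, once.
The state is a dict: "clock": time; "qpos": joint angles; "qd": joint speeds; "effort": joint torques, N m; "position": TCP position; "ee_rot": TCP orientation; "contact_force": force on the tool from outside, world axes, zero at the start; "moment": the same for the moment, N m; "width": finger opening in m; "gripper_force": force on a finger pad.
Only numpy, scipy, OpenCV 4.12 (cv2) and the standard library are available. Lean on these libraries where they do the work, as an engineer would, in place of code of your own. Each camera call takes 0.05 s, during which the arm holds its last target. There are 200 camera calls.

### The job

Set the bench jigger for thin bowls: while the arm is still locked up, push the thickness slide fully in to its end stop, then flip the safety catch right over, off the arm's tail. Then pull the arm smoothly down by its wooden handle, without slamming it, until it lies on its stop with the profile in the plaster mould, and finish while still holding the handle down there, so that the gap can be gauged (the balance weight lifts the arm as soon as it is let go). Leave the cups, the mug, the spare mould, the white bowl and the spatula where they are.

Things in the scene. Friction and masses are not known exactly. Their poses are not given: they have to be found in the camera images.
- jigger: bench jigger, fixed, placed and turned anew each time: grey base 240 x 420 x 15 mm with wheel head, white plaster bowl mould (rim 95 mm up), fork, steel arm, slide, catch. Origin: centre of the base's underside. x across the arm, away from the robot; y along it, from handle to balance weight; z up. In this frame (mm): arm in plane x = 20, mould axis (20, -90), slide along y = 15, catch at y = 175
- pivot (a point): pivot axis of the arm in the fork, at (20, 100, 155) mm in the jigger's frame; the axis runs along the jigger's x. The arm is a steel bar 16 mm wide, 24 mm high; towards the jigger's -y it carries a stop screw, the profile plate and the handle, behind the pivot a steel balance weight 90 mm across
- jigger_handle: the arm's wooden handle: a round bar 26 mm thick, 100 mm long, lying across the arm's tip on the robot's side. Origin: centre of the grip, on the bar's axis, 352 mm from the pivot axis and 75 mm to the jigger's -x side of the arm's middle plane; its x runs along the bar. The bar's axis is about 299 mm above the table when raised, 155 mm on the stop
- jigger_arm (a joint): angle of the arm, rad: 0 raised (as it starts, handle end 0.42 rad above level), 0.42 level, on its stop. The balance weight pushes it up with about 7 to 11 N at the handle over the whole stroke. With the catch on it yields only about 0.06 rad. With the slide not fully in, its stop screw lands on the slide's high step at about 0.27 to 0.30
- slide_knob: black round upright knob of the thickness slide, 22 mm wide, 37 mm high (113 to 150 mm above the table), on the robot's end of a flat steel bar with a high step. Origin: centre of the knob, 131 mm above the table. The slide is pushed in along the jigger's +x with about 2 N and stays where it is left
- stop_slide (a joint): travel of the thickness slide, m: 0 fully out (thick), 0.05 fully in at its end stop (thin); it starts somewhere from 0 to 0.022
- catch_knob: black round knob on top of the safety catch, 22 mm wide, 32 mm long. Origin: its centre, 190 mm up while on; z along the catch's upright. The catch is a C-shaped steel hook 12 mm thick, its nose over the arm's tail, hinged below the tail about an axis along the jigger's y through (32, 175, 50) mm in the jigger's frame. Flipping swings the knob in an arc towards the jigger's -x and down
- catch (a joint): angle of the safety catch, rad: 0 to 0.06 at the start (on, nose over the tail), 1.1 flipped right over against its stop (off). A light friction hinge, under 1 N at the knob; well past upright it falls the rest of the way
- cup_a: inverted brown clay cup, 82 mm wide at the rim, 90 mm high, loose, in front of the mould. Origin: centre of its underside, z up; the same for the other cups
- cup_b: the same kind of cup, behind the handle's end of the machine
- cup_c: the same kind of cup, in front of the slide
- mug: brown clay mug, 82 mm wide, 88 mm high, loose, in front of the catch's end. Origin: centre of its underside
- spare_mould: white plaster bowl mould, 152 mm wide, 55 mm high, loose, beside the handle's end of the machine. Origin: centre of its underside
- water_bowl: white bowl, 120 mm wide, 60 mm high, loose, beyond the balance weight. Origin: centre of its underside
- trim_tool: spatula with a wooden handle, lying on the table

How it is judged:
On the way, in this order (a step that is already met when the one before it is completed fails the run):
1. the thickness slide is fully in, with the catch still on and the arm up (value of joint stop_slide above 0.046 m and value of joint catch below 0.3 rad and value of joint jigger_arm below 0.1 rad), for 0.2 s.
2. the safety catch is flipped over, the arm still up (value of joint catch above 0.8 rad and value of joint jigger_arm below 0.1 rad), for 0.2 s.
3. the arm is held down on its stop by the handle (value of joint jigger_arm above 0.39 rad and contact force between the fingers and jigger_handle above 4 N), for 0.3 s.
At the end, for the whole second after the job is handed in: the arm is down on its stop (within 0.03 rad, about 10 mm at the handle), held there by the fingers on the wooden handle (more than 4 N); the thickness slide is within 4 mm of its inner end stop and the safety catch is flipped over (past 0.8 rad) (all of step 3 and value of joint stop_slide above 0.046 m and value of joint catch above 0.8 rad); the arm keeps its last pose, push and grip.
It fails at once if the arm is slammed down (faster than 1.5 rad/s, about 0.5 m/s at the handle) (velocity of joint jigger_arm above 1.5 rad/s).
It fails at once if a cup, the mug, the spare mould, the bowl or the spatula is moved by more than 30 mm or tipped (distance of any of cup_a, cup_b, cup_c, mug, spare_mould, water_bowl, trim_tool from where it was at the start of the episode above 0.03 m or angle between any of cup_a, cup_b, cup_c, mug, spare_mould, water_bowl's own z axis and vertical above 0.4 rad).
It also fails if it takes over 61 s, if anything falls off the work surface, if the arm or the gripper's body presses on something with over 40 N, if the wrist force passes 120 N, or if a joint passes its speed limit or range.

## Working session

There is one attempt and no reset: what is moved stays moved. The work goes in short steps, Python scripts to look and compute and a shell command to move; the robot and the scene stay as the last step left them, time stands still between calls to the robot, and variables do not carry over. Pictures are saved under pics/ and viewed, at most 10 in all, crops included, and the job is handed in when it is done.

```bash
ls; mkdir -p pics; python3 - <<'E'
from rig import manip
import cv2,json,numpy as np
s=manip.get_state();print(s)
for n in("scene","top"):
    d=manip.get_image(n);cv2.imwrite(f"pics/{n}0.png",d["img"][:,:,::-1]);np.savez(f"pics/{n}0.npz",**d);print(n,d["camera_matrix"],d["T"])
E
```

```text
pics
rig.py
steer.py
{'clock': 0.0, 'qpos': array([-1.44102373e+00,  2.76613809e-01,  1.50618901e+00,  2.87920025e-06,
        1.36069773e+00, -1.21038351e-01]), 'qd': array([ 0.00036657, -0.00115757, -0.00039399, -0.00219921,  0.00112984,
        0.00020888]), 'effort': array([ 1.78496786e-03, -4.16763926e+01, -2.45802963e+01, -4.95109873e-07,
        1.10570889e-02, -1.59130019e-05]), 'position': array([ 0.14261654, -0.55650346,  0.25240669]), 'ee_rot': array([-9.53946430e-04,  9.92146620e-01,  1.25076675e-01, -2.75835566e-06]), 'contact_force': array([-0.5823697 , -0.36323885,  0.39847749]), 'moment': array([ 0.01514112,  0.02445682, -0.00513435]), 'gripper_force': 0.0, 'width': 0.08527133099579916}
scene [[566.8414777    0.         323.55623481]
 [  0.         566.8414777  235.31850091]
 [  0.           0.           1.        ]] [[ 0.20842472  0.70462368 -0.67828062  1.48465448]
 [ 0.97800047 -0.14404403  0.15088539 -0.16348696]
 [ 0.00861515 -0.69480701 -0.71914463  1.20572392]
 [ 0.          0.          0.          1.        ]]
top [[564.10348808   0.         315.7723025 ]
 [  0.         564.10348808 241.10173253]
 [  0.           0.           1.        ]] [[-2.07930993e-02 -9.97971028e-01  6.01786812e-02  4.29074328e-01]
 [-9.99783772e-01  2.07411237e-02 -1.48827885e-03  6.60381763e-02]
 [ 2.37085700e-04 -6.01966148e-02 -9.98186511e-01  1.72242752e+00]
 [ 0.00000000e+00  0.00000000e+00  0.00000000e+00  1.00000000e+00]]
```
View pics/scene0.png

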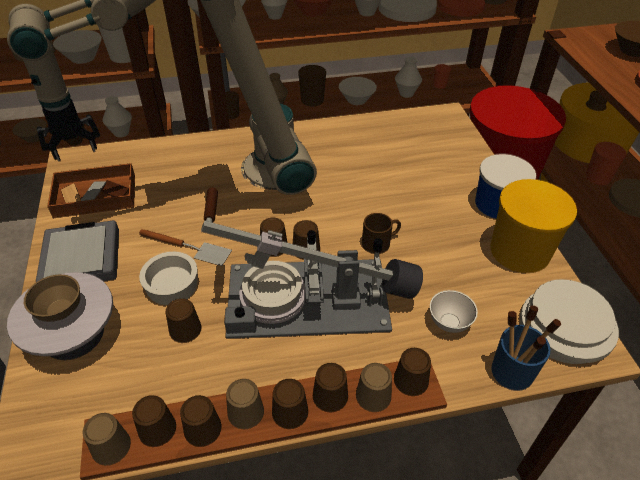

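View pics/top0.png

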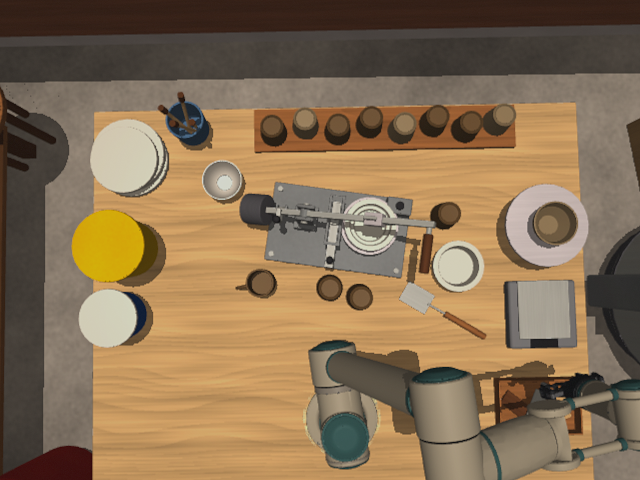

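The two overviews show the jigger at top (265-412, 183-278), with the handle at about (426,254) and the slide knob at about (330,260). In the scene view the slide knob is at about (311,240), the catch knob at about (377,245) and the handle at about (210,205). Next I enlarge both.

```bash
python3 - <<'E'
import cv2,numpy as np
a=cv2.imread("pics/top0.png")[170:300,230:460];b=cv2.imread("pics/scene0.png")[180:350,190:440]
a=cv2.resize(a,None,fx=3.0,fy=3.0,interpolation=cv2.INTER_CUBIC);b=cv2.resize(b,None,fx=3,fy=3,interpolation=cv2.INTER_CUBIC)
cv2.imwrite("pics/ta.png",a);cv2.imwrite("pics/sb.png",b)
E
```

View pics/ta.png

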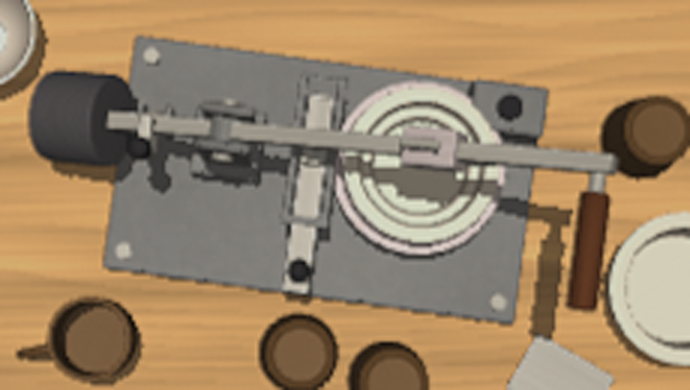

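View pics/sb.png

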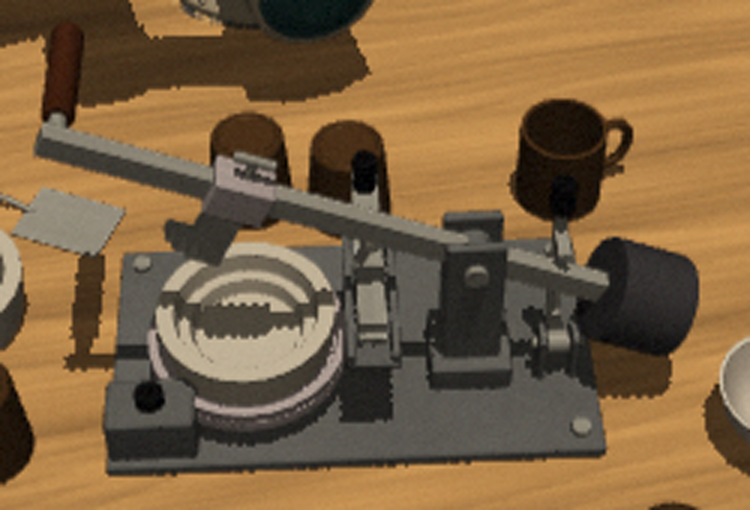

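The enlarged views show the parts clearly. In the top crop: slide knob (300,271), catch knob (139,148), handle (588,250). In the scene crop: slide knob (365,172), catch knob (565,192), handle (63,74). The base corners show in both views. I'll triangulate these points.

```bash
cat > h.py <<'E'
import numpy as np,cv2
D={n:np.load(f"pics/{n}0.npz") for n in("top","scene")}
OFF={"top":(230,170),"scene":(190,180)}
def ray(n,u,v):
    u=(u+.5)/3-.5+OFF[n][0];v=(v+.5)/3-.5+OFF[n][1]
    K=D[n]["camera_matrix"];T=D[n]["T"];d=T[:3,:3]@np.linalg.solve(K,[u,v,1]);return T[:3,3],d/np.linalg.norm(d)
def plane(n,u,v,z):
    o,d=ray(n,u,v);return o+d*(z-o[2])/d[2]
def tri(a,b):
    (o1,d1),(o2,d2)=ray("top",*a),ray("scene",*b)
    t=np.linalg.lstsq(np.c_[d1,-d2],o2-o1,rcond=None)[0];p,q=o1+t[0]*d1,o2+t[1]*d2
    return (p+q)/2,np.linalg.norm(p-q)
E
python3 - <<'E'
from h import *
np.set_printoptions(precision=4,suppress=True)
for n,a,b in[("slide",(300,271),(365,172)),("catch",(139,148),(565,192)),("handle",(588,250),(63,74)),("mugc",(92,340),(561,125)),("cupc",(298,349),(348,140)),("cupa",(391,375),(247,135))]:
    print(n,*tri(a,b))
C=np.array([plane("top",u,v,.015) for u,v in[(137,37),(548,88),(514,323),(105,268)]]);print(C)
# corners: far/weight(+x,+y), far/handle(+x,-y), near/handle(-x,-y), near/weight(-x,+y)
L=np.array([[.12,.21],[.12,-.21],[-.12,-.21],[-.12,.21]])
c=C[:,:2].mean(0);A=(C[:,:2]-c);w=(A[:,0]+1j*A[:,1])@np.conj(L[:,0]+1j*L[:,1]);y=np.angle(w);print("centre",c,"yaw",y,"scale",abs(w)/(L**2).sum())
R=np.array([[np.cos(y),-np.sin(y)],[np.sin(y),np.cos(y)]])
for n,q in dict(slide0=(-.13,.015),catch=(.0,.175),pivot=(.02,.1),handle=(-.055,.1-.352*np.cos(.42)),handledown=(-.055,-.252)).items(): print(n,c+R@q)
for n,a,b in[("slide",(300,271),(365,172)),("catch",(139,148),(565,192)),("handle",(588,250),(63,74))]:
    print(n,"local",R.T@(tri(a,b)[0][:2]-c))
E
```

```text
slide [0.4712 0.0273 0.132 ] 0.0035240051466378865
catch [0.5842 0.1722 0.1934] 0.0030619872388321662
handle [ 0.4791 -0.2119  0.3004] 0.001364134777936426
mugc [0.4099 0.2268 0.0913] 0.0016646492372281497
cupc [0.397  0.028  0.0987] 0.0007262512534186751
cupa [ 0.3703 -0.0611  0.0967] 0.0019904498392194006
[[ 0.7152  0.1831  0.015 ]
 [ 0.6544 -0.2333  0.015 ]
 [ 0.417  -0.1916  0.015 ]
 [ 0.481   0.2193  0.015 ]]
centre [ 0.5669 -0.0056] yaw -0.15310681724386593 scale 0.995865714588631
slide0 [0.4407 0.029 ]
catch [0.5936 0.1673]
pivot [0.6019 0.0902]
handle [ 0.4788 -0.2161]
handledown [ 0.4741 -0.2463]
slide local [-0.0997  0.018 ]
catch local [-0.0101  0.1784]
handle local [-0.0553 -0.2173]
```

```bash
cat >> h.py <<'E'
def loc():
    from rig import manip
    from scipy.spatial.transform import Rotation as Ro
    s=manip.get_state();d=np.array(s["position"])-[.5669,-.0056,0]
    Rz=Ro.from_euler("z",-.1531);q=s["ee_rot"];r=Rz.inv()*Ro.from_quat(np.r_[q[1:],q[0]])
    print("local mm",(Rz.inv().apply(d)*1e3).round(1),"toolx deg",round(float(np.degrees(np.arctan2(r.as_matrix()[1,0],r.as_matrix()[0,0]))),1),"tilt",r.as_matrix()[2,2].round(4),"F",(Rz.inv().apply(s["contact_force"])).round(1),"w",s["width"].round(4),"t",s["clock"])
E
python3 steer.py '[[0, 0, 0, 0.101], [0, 0, 0, 0.101], [0, 0, 0, 0.101], [0, 0, 0, 0.101]]' 0 20; python3 -c "from h import *;loc()"
```

```text
clock: 0.43
position: [0.1427, -0.5567, 0.2528]
ee_rot: [-0.001, 0.997, -0.079, -0.0]
contact_force: [0.8, 0.7, -0.2]
width: 0.0387
gripper_force: 0.0Traceback (most recent call last):
  File "<string>", line 1, in <module>
    from h import *;loc()
                    ~~~^^
  File "h.py", line 18, in loc
    print("local mm",(Rz.inv().apply(d)*1e3).round(1),"toolx deg",round(float(np.degrees(np.arctan2(r.as_matrix()[1,0],r.as_matrix()[0,0]))),1),"tilt",r.as_matrix()[2,2].round(4),"F",(Rz.inv().apply(s["contact_force"])).round(1),"w",s["width"].round(4),"t",s["clock"])
                                                                                                                                                                                                                                         ^^^^^^^^^^^^^^^^
AttributeError: 'float' object has no attribute 'round'
```

```bash
sed -i 's/s\["width"\].round(4)/s["width"]/' h.py
python3 steer.py '[[0.017, -0.037, 0, 0], [0.017, -0.037, 0, 0], [0.017, -0.037, 0, 0], [0.017, -0.037, 0, 0], [0.017, -0.037, 0, 0]]' >/dev/null
python3 steer.py '[[0, -0.041, 0, 0], [0, -0.041, 0, 0], [0, -0.041, 0, 0], [0, -0.041, 0, 0], [0, -0.041, 0, 0]]' >/dev/null
python3 steer.py '[[0, -0.041, 0, 0], [0, -0.041, 0, 0], [0, -0.041, 0, 0], [0, -0.041, 0, 0], [0, -0.041, 0, 0]]' >/dev/null
python3 -c "from h import *;loc()"
```

```text
local mm [-251.   -12.9  253.4] toolx deg -0.0 tilt -1.0 F [ 0.5 -0.7  0.4] w -0.000149711186917225 t 1.6833
```

```bash

python3 steer.py '[[0.027, -0.0075, 0.027, 0], [0.027, -0.0075, 0.028, 0], [0.027, -0.0075, 0.028, 0], [0.027, -0.0075, 0.028, 0], [0, 0, 0, 0]]' >/dev/null
python3 - <<'E'
from h import *;loc()
from rig import manip
d=manip.get_image("scene")["img"][180:350,190:440,::-1]
cv2.imwrite("pics/s1.png",cv2.resize(d,None,fx=3,fy=3))
E
```

```text
local mm [-139.8   16.4  136.9] toolx deg 0.1 tilt -1.0 F [ 0.7 -1.   0.2] w 0.00036737260486920077 t 2.1
```

View pics/s1.png

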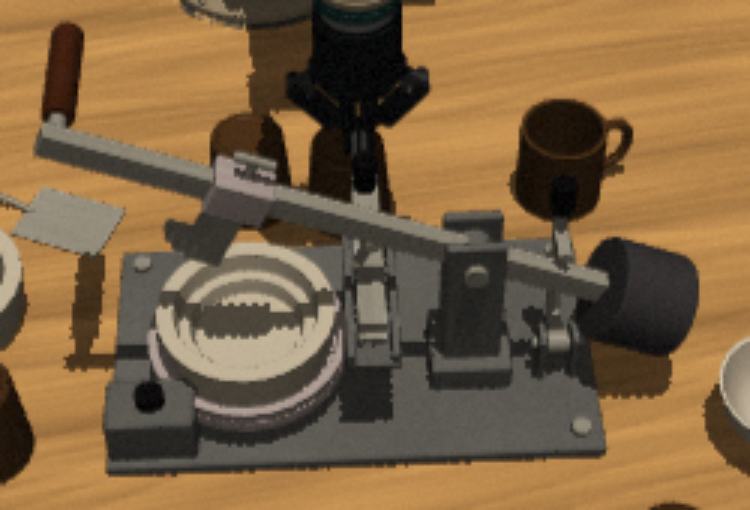

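The fingers are right behind the slide knob at (365,172), and the cups stand clear. Now I push along local +x and watch the force.

```bash

python3 steer.py '[[0.01, 0, -0.006, 0], [0.01, 0, 0, 0], [0.01, 0, 0, 0], [0.01, 0, 0, 0], [0, 0, 0, 0]]'; python3 -c "from h import *;loc()"
python3 steer.py '[[0.006, 0, 0, 0], [0, 0, 0, 0]]';  python3 -c "from h import *;loc()"
python3 steer.py '[[0.006, 0, 0, 0], [0, 0, 0, 0]]';  python3 -c "from h import *;loc()"
```

```text
clock: 2.57
position: [0.4709, 0.0244, 0.1492]
ee_rot: [0.0, 0.997, -0.077, 0.002]
contact_force: [0.5, -0.3, 0.0]
width: 0.0003
gripper_force: 0.0
local mm [-99.5  15.  149.2] toolx deg -0.0 tilt -1.0 F [ 0.5 -0.2  0. ] w 0.0003336741033694105 t 2.5667
clock: 2.73
position: [0.4752, 0.0238, 0.1486]
ee_rot: [0.0, 0.997, -0.077, 0.001]
contact_force: [0.1, 0.3, -0.1]
width: 0.0003
gripper_force: 0.0
local mm [-95.1  15.1 148.6] toolx deg -0.0 tilt -1.0 F [ 0.1  0.3 -0.1] w 0.0002655349989746769 t 2.7333
clock: 2.9
position: [0.4769, 0.0238, 0.1479]
ee_rot: [-0.0, 0.997, -0.077, -0.004]
contact_force: [-7.7, 1.0, 5.2]
width: -0.0004
gripper_force: 4.0
local mm [-93.5  15.3 147.9] toolx deg -0.0 tilt -1.0 F [-7.7 -0.2  5.2] w -0.00037043385453116 t 2.9
```

```bash

python3 - <<'E'
from h import *
from rig import manip
d=manip.get_image("scene")["img"][180:300,250:400,::-1]
t=manip.get_image("top")["img"][190:290,280:400,::-1]
cv2.imwrite("pics/s2.png",np.hstack([cv2.resize(d,(400,320)),cv2.resize(t,(384,320))]))
E
```

```text
(no output)
```

View pics/s2.png

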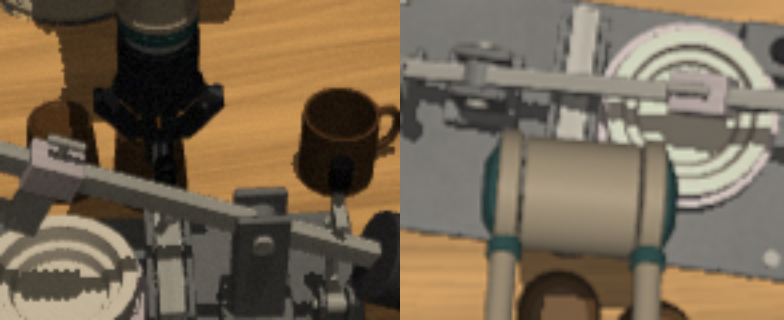

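The slide's far end has moved outward by about 9 px (roughly 25 mm) in the top view. The force then rose, so the slide is probably at its end stop. I'll press a little more to confirm.

```bash

python3 steer.py '[[0.003, 0, 0, 0], [0.002, 0, 0, 0], [0, 0, 0, 0]]'; python3 -c "from h import *;loc()"
python3 steer.py '[[0.003, 0, 0, 0], [0, 0, 0, 0], [0, 0, 0, 0]]';  python3 -c "from h import *;loc()"
```

```text
clock: 3.25
position: [0.4771, 0.0238, 0.1477]
ee_rot: [-0.001, 0.997, -0.076, -0.009]
contact_force: [-16.0, 3.3, 13.8]
width: -0.0002
gripper_force: 8.5
local mm [-93.2  15.3 147.7] toolx deg 0.0 tilt -0.9998 F [-16.3   0.8  13.8] w -0.00018744178096617007 t 3.25
clock: 3.5
position: [0.4772, 0.0239, 0.1474]
ee_rot: [-0.001, 0.997, -0.076, -0.012]
contact_force: [-22.0, 3.4, 16.2]
width: -0.0002
gripper_force: 11.0
local mm [-93.1  15.5 147.4] toolx deg 0.0 tilt -0.9997 F [-22.2   0.   16.2] w -0.00024307869687859588 t 3.5
```

```bash

python3 steer.py '[[-0.015, 0, 0, 0], [-0.03, 0, 0, 0], [-0.035, 0, -0.02, 0], [0, 0, -0.04, 0], [0, 0, 0, 0]]'>/dev/null; python3 - <<'E'
from h import *;loc()
from rig import manip
s=manip.get_image("scene")["img"][:,:,::-1];t=manip.get_image("top")["img"][:,:,::-1]
cv2.imwrite("pics/scene2.png",s);cv2.imwrite("pics/top2.png",t)
up=lambda a:cv2.resize(a,None,fx=3,fy=3,interpolation=cv2.INTER_CUBIC)
s0,t0=cv2.imread("pics/scene0.png"),cv2.imread("pics/top0.png")
c=lambda a:up(a[210:310,290:340]);e=lambda a:up(a[180:280,310:350])
cv2.imwrite("pics/c2.png",np.hstack([c(s0),c(s),e(t0),e(t)]))
E
```

```text
local mm [-162.1   15.5  212.3] toolx deg 0.0 tilt -1.0 F [2.6 0.7 1.3] w 0.00020723288489406512 t 3.9167
```

View pics/c2.png

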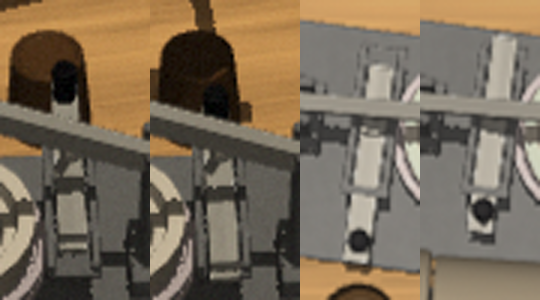

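The slide bar and knob moved inward by 31 crop px, about 29.5 mm, so the knob is now at local x ≈ -70 mm. With the hard stop in the force reading, the slide is fully in. Next is the catch: move above it and lower on the +x side of its knob.

```bash

python3 steer.py '[[0, 0, -0.03, 0], [0, 0, -0.025, 0], [0.03, -0.0268, 0, 0], [0.03, -0.0268, 0, 0], [0.03, -0.0268, 0, 0]]'>/dev/null
python3 steer.py '[[0.031, -0.0268, 0, 0], [0.031, -0.0268, 0, 0], [0.031, -0.0268, 0, 0], [0, 0, 0, 0], [0, 0, 0, 0]]'>/dev/null;python3 -c "from h import *;loc()"
```

```text
local mm [ 22.3 177.3 260.1] toolx deg 0.1 tilt -1.0 F [-1.6  0.5  0.3] w -0.0004000932337785768 t 4.85
```

```bash

python3 steer.py '[[0, 0, 0.03, 0], [0, 0, 0.03, 0], [0, 0, 0, 0], [0, 0, 0, 0]]'>/dev/null
python3 - <<'E'
from h import *;loc()
from rig import manip
d=manip.get_image("scene")["img"][200:320,320:440,::-1]
cv2.imwrite("pics/s3.png",cv2.resize(d,(480,480)))
E
```

```text
local mm [ 19.1 174.9 201.7] toolx deg -0.0 tilt -1.0 F [-0.2  0.4 -0.4] w 0.00012874166335843085 t 5.1833
```

View pics/s3.png

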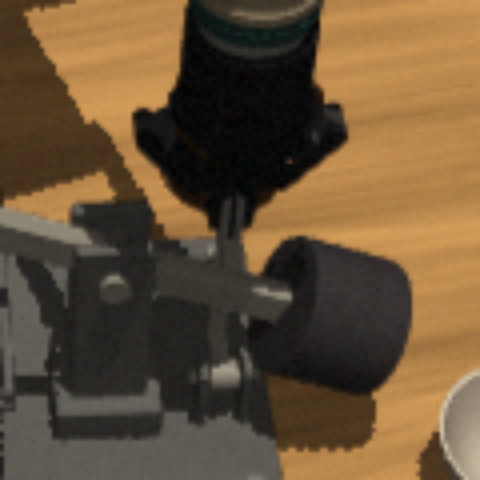

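The closed fingers stand just beyond the catch knob (at about (232,215) in this crop), with no contact force yet. Now I swing the knob over along its arc.

```bash

python3 steer.py '[[-0.02, 0, 0, 0], [-0.02, 0, 0.008, 0], [-0.02, 0, 0.01, 0], [-0.017, 0, 0.014, 0], [-0.016, 0, 0.016, 0]]';python3 -c "from h import *;loc()"
python3 steer.py '[[-0.01, 0, 0.012, 0], [-0.01, 0, 0.012, 0], [0, 0, 0, 0], [0, 0, 0, 0], [0, 0, 0, 0]]'>/dev/null;python3 -c "from h import *;loc()"
python3 steer.py '[[0, 0, -0.03, 0], [0, 0, -0.04, 0], [0, 0, -0.04, 0], [0, 0.03, -0.02, 0], [0, 0.04, 0, 0]]'>/dev/null
python3 steer.py '[[0, 0.04, 0, 0], [0, 0.04, 0, 0], [0, 0.04, 0, 0], [0, 0, 0, 0], [0, 0, 0, 0]]'>/dev/null
python3 - <<'E'
from h import *;loc()
from rig import manip
d=manip.get_image("scene")["img"][180:350,190:440,::-1]
cv2.imwrite("pics/s4.png",cv2.resize(d,None,fx=3,fy=3))
E
```

```text
clock: 5.65
position: [0.5235, 0.1796, 0.1583]
ee_rot: [-0.001, 0.997, -0.077, 0.003]
contact_force: [0.2, 1.0, 0.2]
width: 0.0
gripper_force: 0.0
local mm [-71.2 176.4 158.3] toolx deg -0.0 tilt -1.0 F [0.  1.  0.2] w 3.7398213329867237e-07 t 5.65
local mm [-89.9 176.6 133.4] toolx deg -0.0 tilt -1.0 F [ 0.1 -0.1  1. ] w -0.00017611522923448653 t 6.0667
local mm [-90.6 -16.1 263. ] toolx deg -0.3 tilt -1.0 F [ 0.8  1.2 -0.4] w -1.258234557117281e-05 t 6.9
```

View pics/s4.png

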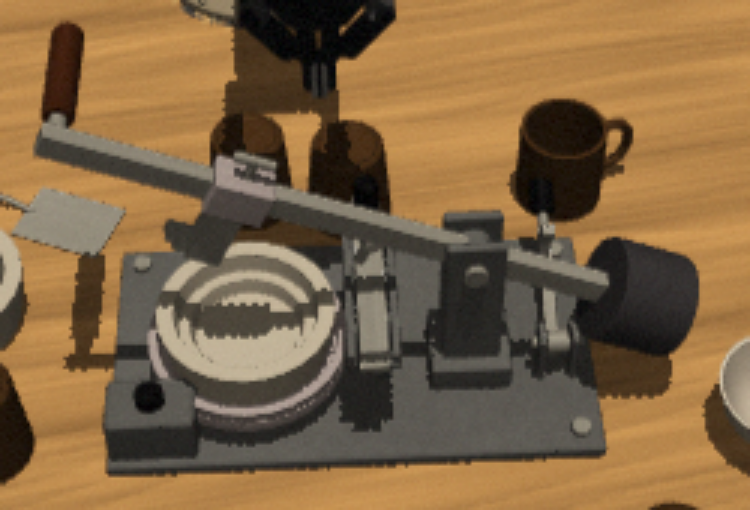

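The catch now leans over, with its knob at about (540,195) instead of (565,192). I'll check its angle by projecting the arc into the image.

```bash

python3 - <<'E'
from h import *
d=D["scene"];T=np.linalg.inv(d["T"]);y=-.1531
for th in(0.03,.3,.5,.7,.8,.9,1.0,1.1):
    l=np.array([.032-.146*np.sin(.29+th),.177]);z=.05+.146*np.cos(.29+th)
    w=np.array([.5669+np.cos(y)*l[0]-np.sin(y)*l[1],-.0056+np.sin(y)*l[0]+np.cos(y)*l[1],z,1])
    p=d["camera_matrix"]@(T@w)[:3];p=p[:2]/p[2];print(th,((p-[190,180]+.5)*3-.5).round())
E
```

```text
0.03 [560. 193.]
0.3 [554. 176.]
0.5 [549. 172.]
0.7 [545. 175.]
0.8 [543. 179.]
0.9 [541. 184.]
1.0 [539. 191.]
1.1 [538. 199.]
```

The knob matches a catch angle of about 1.05 to 1.1 rad, so the catch is off. Next: up, over the handle, and open the fingers.

```bash

python3 steer.py '[[0, 0, -0.035, 0], [0, 0, -0.035, 0], [0, 0, -0.035, 0], [0, 0.02, 0, 0], [0.01, 0.038, 0, 0]]' 0.085>/dev/null
python3 steer.py '[[0.008, 0.037, 0, 0], [0.008, 0.037, 0, 0], [0.008, 0.037, 0, 0], [0, 0.035, 0, 0], [0, 0, 0, 0]]'>/dev/null;python3 -c "from h import *;loc()"
```

```text
local mm [ -56.5 -222.5  366.1] toolx deg -0.2 tilt -1.0 F [0.1 1.2 0.4] w 0.08516056264997796 t 7.7833
```

```bash

python3 steer.py '[[0, 0, 0.021, 0], [0, 0, 0.021, 0], [0, 0, 0.021, 0], [0, 0, 0, 0], [0, 0, 0, 0]]'>/dev/null;python3 -c "from h import *;loc()"
python3 steer.py '[[0, 0, 0, 0], [0, 0, 0, 0], [0, 0, 0, 0], [0, 0, 0, 0], [0, 0, 0, 0]]' 0 40;python3 -c "from h import *;loc()"
```

```text
local mm [ -57.8 -216.3  303.1] toolx deg 0.1 tilt -1.0 F [0.1 0.2 0.4] w 0.08494627593638161 t 8.2
clock: 8.62
position: [0.4768, -0.2107, 0.304]
ee_rot: [-0.002, 0.997, -0.077, 0.001]
contact_force: [3.0, 13.0, 9.3]
width: 0.0253
gripper_force: 21.7
local mm [ -57.8 -216.4  304. ] toolx deg -0.0 tilt -1.0 F [ 1.  13.3  9.3] w 0.025276978813271612 t 8.6167
```

Gripped: the opening is 25.3 mm on the 26 mm bar. Now I follow the arc down, a few rows at a time.

```bash

python3 steer.py '[[0, 0.0036, 0.009, 0], [0, 0.0036, 0.009, 0], [0, 0.0036, 0.009, 0], [0, 0, 0, 0]]';python3 -c "from h import *;loc()"
python3 steer.py '[[0, 0.003, 0.0094, 0], [0, 0.003, 0.0094, 0], [0, 0.003, 0.0094, 0]]';python3 -c "from h import *;loc()"
```

```text
clock: 8.95
position: [0.4752, -0.2211, 0.2768]
ee_rot: [-0.002, 0.997, -0.077, 0.001]
contact_force: [-0.0, 5.5, 9.0]
width: 0.0244
gripper_force: 41.2
local mm [ -57.8 -227.   276.8] toolx deg -0.1 tilt -1.0 F [-0.9  5.4  9. ] w 0.024412011276277863 t 8.95
clock: 9.2
position: [0.4739, -0.229, 0.2501]
ee_rot: [-0.003, 0.997, -0.077, 0.002]
contact_force: [0.8, 8.2, 10.5]
width: 0.0248
gripper_force: 42.4
local mm [ -57.8 -235.   250.1] toolx deg -0.1 tilt -1.0 F [-0.5  8.2 10.5] w 0.02481931767083227 t 9.2
```

```bash

python3 steer.py '[[0, 0.001, 0.0096, 0], [0, 0.002, 0.0096, 0], [0, 0.002, 0.0096, 0]]';python3 -c "from h import *;loc()"
python3 steer.py '[[0, 0.0012, 0.0098, 0], [0, 0.0012, 0.0098, 0], [0, 0.0012, 0.0098, 0]]';python3 -c "from h import *;loc()"
python3 steer.py '[[0, 0, 0.0098, 0], [0, 0, 0.0098, 0], [0, 0, 0, 0]]';python3 -c "from h import *;loc()"
```

```text
clock: 9.45
position: [0.473, -0.2351, 0.2213]
ee_rot: [-0.001, 0.997, -0.077, 0.001]
contact_force: [-0.8, 5.1, 11.2]
width: 0.0247
gripper_force: 43.5
local mm [ -57.8 -241.1  221.3] toolx deg -0.1 tilt -1.0 F [-1.6  4.9 11.2] w 0.024697001498690085 t 9.45
clock: 9.7
position: [0.4724, -0.239, 0.1919]
ee_rot: [-0.001, 0.997, -0.077, 0.001]
contact_force: [-0.6, 6.5, 12.1]
width: 0.0246
gripper_force: 44.7
local mm [ -57.8 -245.1  191.9] toolx deg -0.1 tilt -1.0 F [-1.5  6.4 12.1] w 0.024605827431442528 t 9.7
clock: 9.95
position: [0.4722, -0.2404, 0.1709]
ee_rot: [0.0, 0.997, -0.077, 0.001]
contact_force: [-1.5, 1.6, 10.6]
width: 0.0246
gripper_force: 45.4
local mm [ -57.8 -246.5  170.9] toolx deg -0.1 tilt -1.0 F [-1.7  1.4 10.6] w 0.02458281994989063 t 9.95
```

```bash

python3 steer.py '[[0, 0, 0.006, 0], [0, 0, 0.005, 0], [0, 0, 0, 0]]';python3 -c "from h import *;loc()"
python3 steer.py '[[0, 0, 0.004, 0], [0, 0, 0.003, 0], [0, 0, 0, 0]]';python3 -c "from h import *;loc()"
```

```text
clock: 10.2
position: [0.4721, -0.2407, 0.1607]
ee_rot: [0.0, 0.997, -0.077, 0.001]
contact_force: [-2.4, -0.2, 11.7]
width: 0.0246
gripper_force: 45.7
local mm [ -57.8 -246.8  160.7] toolx deg -0.0 tilt -1.0 F [-2.3 -0.6 11.7] w 0.02463980436011604 t 10.2
clock: 10.45
position: [0.4722, -0.2408, 0.1556]
ee_rot: [0.001, 0.997, -0.077, 0.001]
contact_force: [-4.0, 2.2, 17.7]
width: 0.0239
gripper_force: 46.6
local mm [ -57.8 -246.8  155.6] toolx deg -0.0 tilt -1.0 F [-4.3  1.6 17.7] w 0.023870584047324728 t 10.45
```

```bash

python3 steer.py '[[0, 0, 0.003, 0], [0, 0, 0, 0], [0, 0, 0, 0], [0, 0, 0, 0], [0, 0, 0, 0]]';python3 - <<'E'
from h import *;loc()
from rig import manip
d=manip.get_image("scene")["img"][180:350,190:440,::-1]
cv2.imwrite("pics/s5.png",cv2.resize(d,None,fx=3,fy=3))
E
```

```text
clock: 10.87
position: [0.4722, -0.2407, 0.1555]
ee_rot: [0.001, 0.997, -0.077, 0.002]
contact_force: [-9.2, 4.5, 34.0]
width: 0.0245
gripper_force: 48.2
local mm [ -57.8 -246.8  155.5] toolx deg -0.0 tilt -1.0 F [-9.8  3.1 34. ] w 0.024481001813275272 t 10.8667
```

View pics/s5.png

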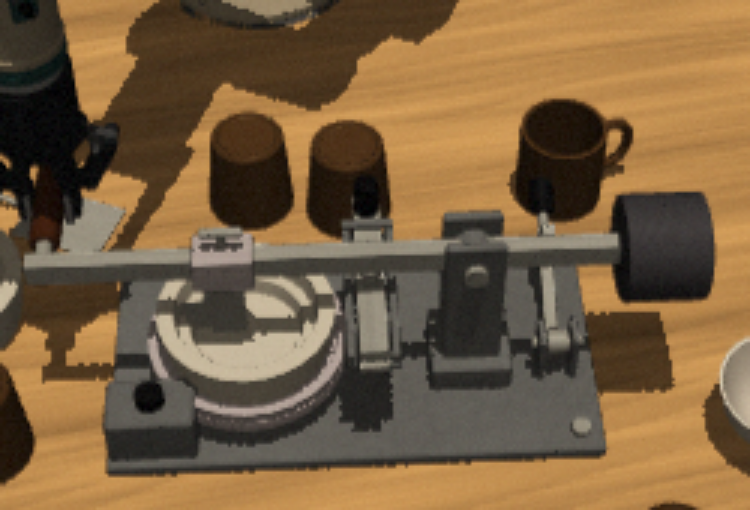

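The arm lies level at image row ≈260 with the profile in the mould. It rests hard on its stop, the fingers hold the handle, and the catch, slide and cups are as intended. I'm handing in.

```bash
python3 -c "
from rig import manip
print(manip.sign_off())"
```

```text
the job is handed in; nothing more can be done
None
```

I pushed the slide fully in, flipped the catch over and pulled the arm smoothly down onto its stop; the job was handed in with the gripper still holding the handle there, and the sign-off returned no verdict.

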